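# Lay out the dental tray

## Task

The thin dental probe already lies in one lane of the three-lane instrument tray. Lay the tooth elevator and the scaler handpiece flat in the two free lanes, one to a lane in either order, straight along the lane with their working tips pointing the same way as the probe's tip. Set them down rather than dropping them, and leave the probe, the pill jar, the vial and the gauze where they are.

Things in the scene. Friction and masses are not known exactly. Their poses are not given: they have to be found in the camera images.
- tray: Fixed low tray, grey floor, bright metal ribs, 196 (x) by 184 (y) mm. Origin: centre of its underside. Floor 3 mm thick. Three lanes along its x, at y = +60, 0, -60 mm, each 56 mm wide, 188 mm long. Ribs between and beside the lanes: 4 mm wide, 5 mm above the floor; end walls 12 mm above the floor. The probe lies in the +y lane, tip to the tray's +x end, away from the robot.
- lane_0 (a point): Centre of the floor of the tray's +y lane, which the probe occupies; axes as the tray's.
- lane_1 (a point): Centre of the floor of the tray's middle lane, free; axes as the tray's.
- lane_2 (a point): Centre of the floor of the tray's -y lane, free; axes as the tray's.
- probe: Dental probe, thin steel rod with a fine bent tip, 146 x 14 x 9 mm, already in the tray. Origin: centre of its underside; its x runs along it from the butt to the tip. Leave it there.
- elevator: Tooth elevator, steel, 120 x 22 x 22 mm: fat pear-shaped handle and short narrow shank with the tip. Lies flat on the worktop. Origin: centre of its underside; x runs along it from butt (-60 mm) to tip (+60 mm), z up. Grasp it across, at the handle, x about -25 mm; it is 20 mm wide and 21 mm high there. 45 g.
- elevator_butt (a point): Point on the elevator's long axis 55 mm from its middle toward the butt, 10.5 mm above its underside.
- elevator_tip (a point): Point on the elevator's long axis 55 mm from its middle toward the working tip, 10.5 mm above its underside.
- handpiece: Ultrasonic scaler handpiece, pale slim tapering cylinder with a thin metal tip, 142 x 16 x 16 mm. Lies flat on the worktop. Origin: middle of its length, at its underside; x runs along it from butt (-71 mm) to tip (+71 mm; the body ends at +54 mm), z up. Grasp it across, x about -10 mm; 16 mm wide and high there. 60 g.
- handpiece_butt (a point): Point on the handpiece's long axis 65 mm from its middle toward the butt, 8 mm above its underside.
- handpiece_tip (a point): Point on the handpiece's long axis 50 mm from its middle toward the working tip, 8 mm above its underside.
- pill_jar: Bystander: upright pill jar, 50 mm across, 76 mm high, behind the tray. Origin: centre of its underside.
- vial: Bystander: upright brown glass vial, 46 mm across, 85 mm high, behind the tray. Origin: centre of its underside.
- gauze_stack: Bystander: stack of gauze squares, 78 x 78 x 30 mm, behind the tray to the left. Origin: centre of its underside.

How it is judged (in metres and radians):
At the end, for the whole second after the job is handed in: The elevator and the handpiece lie at rest, one in each free lane: both ends within 4 mm of lying height and within 22 mm of the lane's centre line, inside the tray's end walls, along the lane within 0.2 rad, tips toward the tray's +x end like the probe's (((y of elevator_butt in the frame of lane_1 between -0.022 and 0.022 m and z of each of elevator_butt, elevator_tip in the frame of lane_1 below 0.0145 m and y of elevator_tip in the frame of lane_1 between -0.022 and 0.022 m and x of elevator_tip in the frame of lane_1 between 0.01 and 0.095 m and x of elevator_butt in the frame of lane_1 between -0.095 and -0.01 m and angle between the x axis of each of elevator, handpiece and the x axis of tray, either way round below 0.2 rad and linear speed of each of elevator, handpiece below 0.02 m/s and y of handpiece_butt in the frame of lane_2 between -0.022 and 0.022 m and z of each of handpiece_butt, handpiece_tip in the frame of lane_2 below 0.012 m and y of handpiece_tip in the frame of lane_2 between -0.022 and 0.022 m and x of handpiece_tip in the frame of lane_2 between 0.01 and 0.095 m and x of handpiece_butt in the frame of lane_2 between -0.095 and -0.01 m) or (y of elevator_butt in the frame of lane_2 between -0.022 and 0.022 m and z of each of elevator_butt, elevator_tip in the frame of lane_2 below 0.0145 m and y of elevator_tip in the frame of lane_2 between -0.022 and 0.022 m and x of elevator_tip in the frame of lane_2 between 0.01 and 0.095 m and x of elevator_butt in the frame of lane_2 between -0.095 and -0.01 m and angle between the x axis of each of elevator, handpiece and the x axis of tray, either way round below 0.2 rad and linear speed of each of elevator, handpiece below 0.02 m/s and y of handpiece_butt in the frame of lane_1 between -0.022 and 0.022 m and z of each of handpiece_butt, handpiece_tip in the frame of lane_1 below 0.012 m and y of handpiece_tip in the frame of lane_1 between -0.022 and 0.022 m and x of handpiece_tip in the frame of lane_1 between 0.01 and 0.095 m and x of handpiece_butt in the frame of lane_1 between -0.095 and -0.01 m))); the robot touches nothing.
It fails at once if the probe is moved by more than 20 mm (distance of probe from where it was at the start of the episode above 0.02 m).
It fails at once if the pill jar, the vial or the gauze stack is moved by more than 30 mm (distance of any of pill_jar, vial, gauze_stack from where it was at the start of the episode above 0.03 m).
It fails at once if the elevator is let go in the air (underside more than 40 mm above the worktop) (height (world z) of elevator above 0.04 m and contact force between elevator and the fingers below 0.01 N).
It fails at once if the handpiece is let go in the air (underside more than 40 mm above the worktop) (height (world z) of handpiece above 0.04 m and contact force between handpiece and the fingers below 0.01 N).
It also fails if it takes over 54 s, if anything falls off the work surface, if the arm or the gripper's body presses on something with over 40 N, if the wrist force passes 120 N, or if a joint passes its speed limit or range.

## Robot

A 6-joint arm with a two-finger parallel gripper is mounted at the origin on a cart in front of the work surface, level with it; the furniture and walls round the work are solid. World frame = base frame: x ahead of the robot, y to its left, z up, the work surface at z = 0. Lengths are in mm, angles in rad, forces in N, time in s.
With the tool pointing down it reaches from about 325 to 850 mm from the base axis. Payload 15.5 kg.
Tool frame: the origin (TCP) lies at the very end of the fingers, on their centre line; the grasp point (between the pads) lies 19 mm behind it; z points along the fingers, y is the line along which they close (so a half turn about z gives the same grasp; the last joint's range is limited). The gripper opens to 91 mm and grips with 3 to 60 N. Pads are 32 mm wide; open, the fingers measure 118 mm over their backs; the gripper's body (76 mm by 178 mm) begins 60 mm behind the grasp point.
Start: joints at [-1.427, 0.494, 1.345, -0, 1.302, -0.096], TCP at [148.444, -607.117, 213.915] pointing down, gripper open.
Joint ranges: [-2.91, 2.91], [-0.82, 2.16], [0.22, 2.67], [-1.22, 4.37], [0.12, 2.79], [-3.08, 3.08]. Speed limits (rad/s): [1.89, 1.89, 2.57, 3.01, 3.01, 3.01].

## Interface

Orientations are given as a rotation vector (axis times angle).
In Python, from rig import monitor, optics, manip gives the robot as it stands.
- The arm moves only by the tool send_rows, never from a script. Its argument "commands" is a list of rows, each a list of 7 numbers: the shift along the tool's x, y, z in m, then the turn, a rotation vector about the tool's x, y, z in rad, then the opening, from 0 (shut) to 1 (fully open). In form: [[tx, ty, tz, wx, wy, wz, claw], ...]. A call has 1 to 20 rows; each row shifts and turns the commanded pose from where the row before left it, along the tool's axes as they then stand; what a row does not reach is not made up. A row lasts 1/12 s, in which the tool goes at most 41.7 mm and 7.16 degrees, less where a joint would pass 70% of its speed; a pose out of reach is approached as far as the arm can. A call with a gripper value outside its range is refused whole. The fingers move at their own pace and stop on an object; "grip_force" is the grip in N (left out, the last holds). Time passes only in rows, so rows that do not move let the fingers close. It gives the time, the measured TCP pose, the force, the opening and the grip force at its end, in the units of the state.
- monitor.get_obs(): the state, without advancing time (a new reading comes with each control period).
- optics.grab_frame(name): name is "scene" or "side" or "wrist"; returns a dict with "color" (420x560x3 uint8, red, green, blue), "fx", "fy", "cx", "cy" (pixels), "dist" ([k1, k2, p1, p2, k3] as OpenCV has them; the pictures are not rectified), "xyz" and "orientation" of the camera in the world. Camera axes: x right, y down, z forward; pixel columns grow to the right and rows downward; lengths in mm; the calibration is good to about 2 mm. A picture is of the moment at which its call begins. There is no depth.
- manip.job_done(): hands the job in; it is judged then, once.
The state is a dict: "time": time; "joints": joint angles; "dq": joint speeds; "tau": joint torques, N m; "position": TCP position; "tool_rot": TCP orientation; "force": force on the tool from outside, world axes, zero at the start; "wrist_torque": the same for the moment, N m; "finger_gap": finger opening in mm; "finger_force": force on a finger pad.
Only numpy, scipy, OpenCV 4.12 (cv2) and the standard library are available. Lean on these libraries where they do the work, as an engineer would, in place of code of your own. Each camera call takes 0.05 s, during which the arm holds its last target. There are 200 camera calls.

## Working session

There is one attempt and no reset: what is moved stays moved. The work goes in short steps, Python scripts to look and compute and a tool call to move; the robot and the scene stay as the last step left them, time stands still between calls to the robot, and variables do not carry over. Pictures are saved under pics/ and viewed, at most 10 in all, crops included, and the job is handed in when it is done.

Besides the shell and the picture viewer there is one more tool, called after ">>>" in YAML: its name, and indented under it one key for each argument. send_rows: Moves the arm, as the interface text tells. Its arguments: {"type":"object","properties":{"commands":{"type":"array"},"grip_force":{"type":"number"}},"required":["commands"]}

```bash
ls; mkdir -p pics; cat > h.py <<'E'
import numpy as np, cv2
from scipy.spatial.transform import Rotation as R
from rig import monitor, optics, manip
def grab(n, save=None):
    f=optics.grab_frame(n)
    if save: cv2.imwrite('pics/'+save, f['color'][:,:,::-1])
    return f
def K(f): return np.array([[f['fx'],0,f['cx']],[0,f['fy'],f['cy']],[0,0,1.]])
def rot(f):
    o=np.array(f['orientation'],float)
    return R.from_rotvec(o) if o.size==3 else R.from_matrix(o) if o.size==9 else R.from_quat(o)
def rays(f,px):
    px=np.array(px,float).reshape(-1,1,2)
    n=cv2.undistortPoints(px,K(f),np.array(f['dist'],float)).reshape(-1,2)
    d=rot(f).apply(np.c_[n,np.ones(len(n))])
    return np.array(f['xyz'],float),d/np.linalg.norm(d,axis=1)[:,None]
def plane(f,px,z):
    c,d=rays(f,px); return c+d*((z-c[2])/d[:,2])[:,None]
def tri(fa,pa,fb,pb):
    a,da=rays(fa,pa); b,db=rays(fb,pb); out=[]
    for u,v in zip(da,db):
        s=np.linalg.lstsq(np.c_[u,-v],b-a,rcond=None)[0]
        p,q=a+s[0]*u,b+s[1]*v; out.append(np.r_[(p+q)/2,np.linalg.norm(p-q)])
    return np.array(out)
def proj(f,P):
    r=rot(f).inv(); P=np.array(P,float).reshape(-1,3)
    return cv2.projectPoints(P,r.as_rotvec(),-r.apply(np.array(f['xyz'],float)),K(f),np.array(f['dist'],float))[0].reshape(-1,2)
E
python3 - <<'E'
from h import *
np.set_printoptions(suppress=True,precision=3)
print(monitor.get_obs())
for n in ("scene","side","wrist"):
    f=grab(n,n+'0.png'); print(n,f['fx'],f['xyz'],f['orientation'],f['dist'])
a=[cv2.imread(f'pics/{n}0.png') for n in ("scene","side")]
E
```

```text
pics
{'time': 0.0, 'joints': array([-1.426,  0.494,  1.346,  0.   ,  1.303, -0.096]), 'dq': array([-0.001,  0.001,  0.002, -0.   , -0.002, -0.001]), 'tau': array([ -0.   , -87.883, -38.186,   0.071,   0.053,  -0.   ]), 'position': array([ 148.401, -606.73 ,  213.343]), 'tool_rot': array([-3.118, -0.376,  0.   ]), 'force': array([ 0.442, -0.194, -0.377]), 'wrist_torque': array([-0.023,  0.014,  0.034]), 'finger_force': 0.0, 'finger_gap': 91.26869638593028}
scene 409.19084361372734 [ 66.715 740.505 656.198] [-0.883  2.434 -1.154] [-0.023  0.     0.     0.     0.   ]
side 483.7584821083653 [406.175 889.44  682.324] [-0.378  2.76  -1.24 ] [-0.06  0.    0.    0.    0.  ]
wrist 344.5401044461156 [ 226.553 -586.444  383.29 ] [ 2.285 -1.794 -0.263] [-0.059  0.     0.     0.     0.   ]
```

View pics/scene0.png

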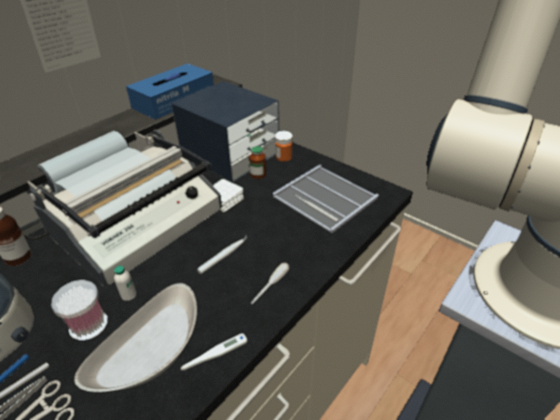

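View pics/side0.png

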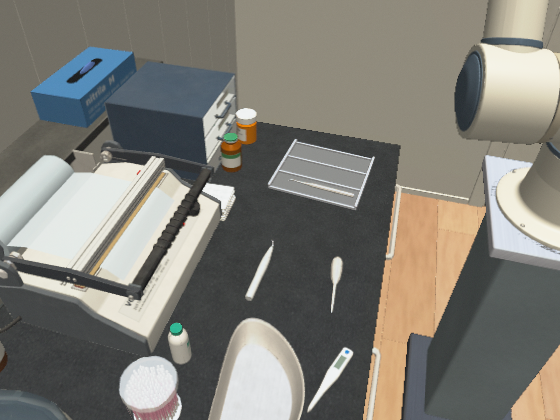

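The scene view shows the tray around (325,195) with the probe in its near lane. The handpiece runs from (200,270) to its tip at (246,237), and the elevator from its handle at (285,268) to its tip at (252,302). In the side view the handpiece runs (250,298)→tip (272,242), the elevator handle (337,262)→tip (333,311), and the tray corners are near (285,143), (375,155), (357,205), (270,187).

```bash
cat > m.py <<'E'
from h import *
def blob(f,seed,thr=90,rad=60):
    g=f['color'].max(2); m=(g>thr).astype(np.uint8)
    n,l,s,c=cv2.connectedComponentsWithStats(m,connectivity=8)
    ys,xs=np.nonzero(l); d=np.hypot(xs-seed[0],ys-seed[1]); k=d.argmin()
    ys,xs=np.nonzero(l==l[ys[k],xs[k]]); P=np.c_[xs,ys].astype(float)
    c=P.mean(0); u=np.linalg.svd(P-c,full_matrices=False)[2][0]; t=(P-c)@u
    e=[P[t<t.min()+2].mean(0),P[t>t.max()-2].mean(0)]
    return P,c,np.array(e)
E
python3 - <<'E'
from m import *
np.set_printoptions(suppress=True,precision=1)
S,D=grab('scene'),grab('side')
for nm,a,b,tipa,tipb,h in (('hand',(222,254),(261,270),(246,237),(272,242),8),('elev',(280,271),(337,267),(252,302),(333,311),10.5)):
    Q=[]
    for f,s,tp in ((S,a,tipa),(D,b,tipb)):
        P,c,e=blob(f,s)
        if np.hypot(*(e[0]-tp))<np.hypot(*(e[1]-tp)): e=e[::-1]
        print(nm,len(P),c,e.ravel()); Q.append((c,*e)); w=plane(f,e,h); print(w, np.linalg.norm(w[1]-w[0]), plane(f,[c],h))
    print('tri c,butt,tip\n',tri(S,Q[0],D,Q[1]))
# tray outline
for n,f,s in (('S',S,(300,180)),('D',D,(300,150))):
    P,c,e=blob(f,s,60); hull=cv2.convexHull(P.astype(np.int32))
    q=cv2.approxPolyDP(hull,8,True).reshape(-1,2); print(n,len(P),q.tolist()); print(plane(f,q,15))
x=[cv2.resize(f['color'][y:y+110,x:x+150,::-1],None,fx=5,fy=5,interpolation=cv2.INTER_CUBIC) for f,x,y in ((S,250,145),(D,250,125))]
for i,n in enumerate('SD'): cv2.imwrite(f'pics/tray{n}.png',x[i])
E
```

```text
hand 378 [219.9 255.5] [198.8 270.3 244.5 238. ]
[[570.6 409.6   8. ]
 [564.2 277.6   8. ]] 132.16740459068993 [[567.7 351.5   8. ]]
hand 494 [259.2 273.3] [247.5 299.  272.2 241. ]
[[573.  414.6   8. ]
 [568.9 271.9   8. ]] 142.7679916320129 [[570.1 355.    8. ]]
tri c,butt,tip
 [[572.1 348.6   1.4   1.9]
 [575.6 407.2   0.1   3.1]
 [568.6 272.4   4.9   5.1]]
elev 332 [273.4 278.3] [286.4 263.9 251.4 302.2]
[[439.  279.9  10.5]
 [428.3 400.3  10.5]] 120.87135514915731 [[434.5 327.6  10.5]]
elev 379 [335.4 276.2] [337.7 257.1 331.2 311. ]
[[440.7 280.1  10.5]
 [430.7 401.8  10.5]] 122.09547868245092 [[437.  326.2  10.5]]
tri c,butt,tip
 [[436.8 324.7   7.4   1.7]
 [440.8 277.6   7.5   0.3]
 [430.9 398.    5.6   0.5]]
S 3875 [[378, 196], [330, 232], [272, 192], [321, 164]]
[[403.4 -44.   15. ]
 [421.5 143.8  15. ]
 [622.1 114.   15. ]
 [600.  -71.9  15. ]]
D 229273 [[559, 419], [0, 419], [0, 0], [559, 0]]
[[   81.7   503.1    15. ]
 [  840.4   714.     15. ]
 [ 1963.7  -687.5    15. ]
 [ -229.9 -1404.1    15. ]]
```

View pics/trayD.png

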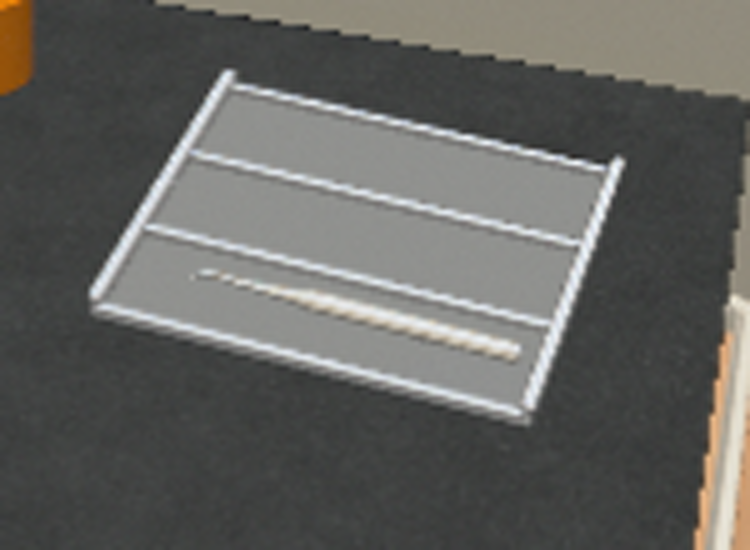

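The crop (×5, offset 250,125) shows the tray's outer wall tops at crop (228,72), (620,160), (528,415) and (93,300). The probe lies in the lane nearest the camera, with its tip on the left, which is the +x end.

```bash
python3 - <<'E'
from m import *
np.set_printoptions(suppress=True,precision=1)
S,D,W=grab('scene'),grab('side'),grab('wrist')
qd=np.array([(228,72),(620,160),(528,415),(93,300)])/5+[250,125]
qs=np.array([(321,164),(378,196),(330,232),(272,192)],float)
for f,q in ((D,qd),(S,qs)):
    w=plane(f,q,15); print(w,'c',w.mean(0),'yaw',[np.arctan2(*(w[i]-w[j])[[1,0]]) for i,j in ((0,1),(3,2))])
print('tri',tri(D,qd,S,qs))
print('jar/vial/gauze bases',plane(D,[(246,141),(231,168),(222,217)],0))
print('vial top',plane(D,[(231,137)],85),'jar top',plane(D,[(246,113)],76))
print('typewriter pts',plane(D,[(217,215),(213,172),(140,292),(155,350)],60))
p=[(217,215),(212,170)]; 
print(tri(D,[(195,206),(140,291),(155,350)],S,[(192,191),(80,0),(108,280)]))
o=monitor.get_obs(); T=R.from_rotvec(o['tool_rot'])
print('cam in tool',T.inv().apply(np.array(W['xyz'])-o['position']), T.inv().apply(rot(W).as_matrix().T))
E
```

```text
[[602.7 -62.2  15. ]
 [411.2 -45.   15. ]
 [427.8 141.8  15. ]
 [618.6 121.3  15. ]] c [515.1  39.   15. ] yaw [np.float64(-0.08948435436905963), np.float64(-0.10684856348701045)]
[[600.  -71.9  15. ]
 [403.4 -44.   15. ]
 [421.5 143.8  15. ]
 [622.1 114.   15. ]] c [511.8  35.5  15. ] yaw [np.float64(-0.14101237652519752), np.float64(-0.1472853028673068)]
tri [[606.8 -81.6   4.3   4.8]
 [411.1 -62.1   1.6   2.1]
 [427.7 133.    5.4   2.7]
 [619.7 117.8  15.3   5.2]]
jar/vial/gauze bases [[722.4 -42.2   0. ]
 [722.4  70.    0. ]
 [686.9 228.3   0. ]]
vial top [[718.9  68.6  85. ]] jar top [[722.5 -48.3  76. ]]
typewriter pts [[673.  283.9  60. ]
 [725.8 165.1  60. ]
 [728.9 485.9  60. ]
 [660.8 574.3  60. ]]
[[710.4 294.5  82.2   0.3]
 [469.6 663.8 532.3 229.8]
 [675.4 555.4  26.9   4.1]]
cam in tool [  80.8   -1.4 -169.8] [[-0.   1.   0. ]
 [-1.  -0.  -0.3]
 [-0.3 -0.   1. ]]
```

>>> send_rows:
  commands:
    - [0.027,-0.0196,0,0,0,0,1]
    - [0.027,-0.0196,0,0,0,0,1]
    - [0.027,-0.0196,0,0,0,0,1]
    - [0.027,-0.0196,0,0,0,0,1]
    - [0.027,-0.0196,0,0,0,0,1]
    - [0.027,-0.0196,0,0,0,0,1]
    - [0.027,-0.0196,0,0,0,0,1]
    - [0.027,-0.0196,0,0,0,0,1]
    - [0.027,-0.0196,0,0,0,0,1]
    - [0.027,-0.0196,0,0,0,0,1]
    - [0.027,-0.0196,0,0,0,0,1]
    - [0.027,-0.0196,0,0,0,0,1]
    - [0.027,-0.0196,0,0,0,0,1]
    - [0.027,-0.0196,0,0,0,0,1]
    - [0,0,0,0,0,-0.1175,1]
    - [0,0,0,0,0,-0.1175,1]
    - [0,0,0,0,0,-0.1175,1]
    - [0,0,0,0,0,-0.1175,1]
    - [0,0,0,0,0,-0.1175,1]
    - [0,0,0,0,0,-0.1175,1]

```text
time: 2.07
position: [450.5, -250.7, 214.0]
tool_rot: [2.793, 1.438, 0.0]
force: [-0.1, -0.7, -0.0]
finger_gap: 91.3
finger_force: 0.0
```

>>> send_rows:
  commands:
    - [0,0,0,0,0,-0.1175,1]
    - [0,0,0,0,0,-0.1175,1]
    - [0,0,0,0,0,-0.1175,1]
    - [0,0,0,0,0,-0.1175,1]
    - [0,0,0,0,0,-0.1175,1]
    - [0,0,0,0,0,-0.1175,1]
    - [0.0282,0.0058,0,0,0,0,1]
    - [0.0282,0.0058,0,0,0,0,1]
    - [0.0282,0.0058,0,0,0,0,1]
    - [0.0282,0.0058,0,0,0,0,1]
    - [0.0282,0.0058,0,0,0,0,1]
    - [0.0282,0.0058,0,0,0,0,1]
    - [0.0282,0.0058,0,0,0,0,1]
    - [0.0282,0.0058,0,0,0,0,1]
    - [0.0282,0.0058,0,0,0,0,1]
    - [0.0282,0.0058,0,0,0,0,1]
    - [0.0282,0.0058,0,0,0,0,1]
    - [0.0282,0.0058,0,0,0,0,1]
    - [0.0282,0.0058,0,0,0,0,1]
    - [0.0282,0.0058,0,0,0,0,1]

```text
time: 3.73
position: [500.2, 150.7, 214.1]
tool_rot: [2.132, 2.307, 0.0]
force: [-0.3, -0.6, -0.8]
finger_gap: 91.3
finger_force: 0.0
```

```bash
python3 - <<'E'
from m import *
import pickle
np.set_printoptions(suppress=True,precision=3)
f=grab('wrist','w1.png'); pickle.dump(f,open('w1.pkl','wb'))
o=monitor.get_obs(); print(o['time'],o['position'],o['tool_rot'],o['joints'],np.abs(o['dq']).max())
E
```

```text
3.7833 [500.864 154.69  214.109] [-2.13  -2.308 -0.003] [0.184 0.351 1.593 0.002 1.196 0.104] 0.11346262552653386
```

View pics/w1.png

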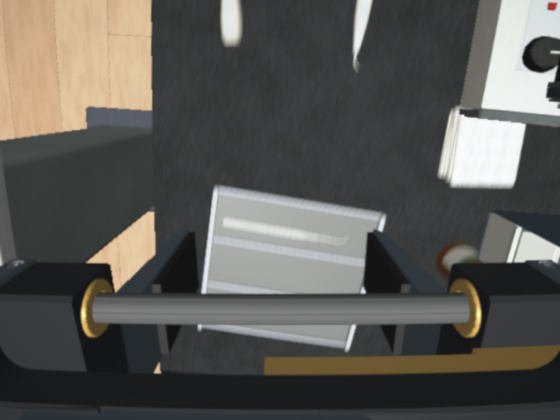

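The wrist view shows the tray with corners near (217,186), (385,214), (348,350) and (200,330), and the probe in the upper (+y) lane. The elevator handle end is at (231,45) and the handpiece tip at (357,68). I'll move on over the instruments.

>>> send_rows:
  commands:
    - [0.02,0,0,0,0,0,1]
    - [0.03,0,0,0,0,0,1]
    - [0.03,0,0,0,0,0,1]
    - [0.03,0,0,0,0,0,1]
    - [0.02,0,0,0,0,0,1]
    - [0,0,0,0,0,0,1]
    - [0,0,0,0,0,0,1]

```text
time: 4.37
position: [489.7, 279.5, 213.8]
tool_rot: [2.13, 2.309, -0.0]
force: [0.9, -0.7, 0.0]
finger_gap: 91.2
finger_force: 0.0
```

```bash
python3 - <<'E'
from m import *
import pickle
np.set_printoptions(suppress=True,precision=3)
f=grab('wrist','w2.png'); pickle.dump(f,open('w2.pkl','wb'))
o=monitor.get_obs(); print(o['time'],o['position'],o['tool_rot'],np.abs(o['dq']).max())
w1=pickle.load(open('w1.pkl','rb'))
q=[(217,186),(385,214),(348,350),(200,330)]
w=plane(w1,q,15); print(w,w.mean(0),[np.linalg.norm(w[i]-w[i-1]) for i in range(4)],[np.arctan2(*(w[i]-w[j])[[1,0]]) for i,j in ((1,0),(2,3))])
print(proj(f,[(440,280,10),(430,400,10),(572,412,8),(567,273,8),(618,120,15),(425,142,15)]))
E
```

```text
4.4167 [489.855 278.691 213.816] [ 2.131  2.308 -0.   ] 0.02217813372304497
[[430.72  141.77   15.   ]
 [620.63  124.223  15.   ]
 [604.312 -62.208  15.   ]
 [413.462 -46.508  15.   ]] [517.281  39.319  15.   ] [np.float64(189.06711890720612), np.float64(190.71903403451032), np.float64(187.14433258714078), np.float64(191.49414071237555)] [np.float64(-0.09213257645865476), np.float64(-0.08208031812446855)]
[[235.904 177.998]
 [231.674  61.96 ]
 [371.069  62.046]
 [348.618 192.626]
 [373.026 316.046]
 [218.197 289.773]]
```

View pics/w2.png

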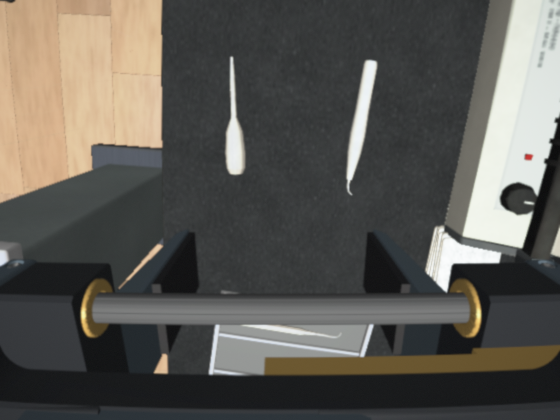

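The second wrist view shows the elevator with its butt near (235,175) and tip near (232,57). The handpiece has its butt near (370,62) and tip near (350,194).

```bash
python3 - <<'E'
from m import *
import pickle
np.set_printoptions(suppress=True,precision=1)
w=pickle.load(open('w2.pkl','rb')); D,S=grab('side'),grab('scene')
for nm,seeds,tips,h,L in (('hand',[(362,120),(261,270),(222,254)],[(350,194),(272,242),(246,237)],8,142),('elev',[(234,150),(337,267),(280,271)],[(232,57),(333,311),(252,302)],10.5,120)):
    Q=[]
    for f,s,tp in zip((w,D,S),seeds,tips):
        P,c,e=blob(f,s,110)
        if np.hypot(*(e[0]-tp))<np.hypot(*(e[1]-tp)): e=e[::-1]
        Q.append((c,*e))
    p=plane(w,Q[0],h); d=p[2]-p[1]
    print(nm,'w2 c,butt,tip',p[:,:2].ravel(),'len',np.linalg.norm(d),'yaw %.3f'%np.arctan2(d[1],d[0]))
    print(' tri w-side',tri(w,Q[0],D,Q[1])); print(' tri w-scene',tri(w,Q[0],S,Q[2]))
    # axis from body widths: slice mid-points at several stations in the wrist picture
    P,c,e=blob(w,seeds[0],110); g=plane(w,P,h)[:,:2]; b=p[1,:2]; u=d[:2]/np.linalg.norm(d[:2]); n=np.array([-u[1],u[0]])
    t=(g-b)@u; v=(g-b)@n
    for a in range(5,int(t.max()),10):
        k=abs(t-a)<4; print('  at',a,'mid %.1f width %.1f'%((v[k].max()+v[k].min())/2,np.ptp(v[k])))
E
```

```text
hand w2 c,butt,tip [568.5 354.2 572.5 413.4 568.3 272.8] len 140.60673758673695 yaw -1.601
 tri w-side [[569.5 354.2   7.2   1.5]
 [572.6 413.5   7.2   0.1]
 [568.1 273.    8.8   0. ]]
 tri w-scene [[567.5 353.6   9.2   1.9]
 [569.8 411.4  12.2   4.3]
 [573.3 271.   -7.1   4.7]]
  at 5 mid -1.0 width 14.2
  at 15 mid -1.2 width 14.3
  at 25 mid -1.4 width 14.4
  at 35 mid -1.6 width 14.5
  at 45 mid -1.9 width 14.6
  at 55 mid -2.1 width 14.8
  at 65 mid -2.3 width 15.7
  at 75 mid -2.5 width 16.5
  at 85 mid -2.7 width 15.9
  at 95 mid -2.8 width 14.7
  at 105 mid -3.2 width 12.6
  at 115 mid -3.6 width 10.1
  at 125 mid -3.5 width 7.8
  at 135 mid -3.4 width 4.5
elev w2 c,butt,tip [435.7 329.1 439.8 285.5 429.2 404.7] len 119.63487475165533 yaw 1.659
 tri w-side [[436.6 329.7  15.5   0.7]
 [440.5 287.   17.9   0.3]
 [430.1 404.3  14.2   0.8]]
 tri w-scene [[435.  328.2  11.3   2.4]
 [438.5 283.8  11.    4.3]
 [427.9 402.5  13.3   5. ]]
  at 5 mid 0.6 width 19.8
  at 15 mid 0.3 width 20.0
  at 25 mid 0.4 width 20.9
  at 35 mid 0.0 width 18.5
  at 45 mid 0.1 width 17.2
  at 55 mid 0.3 width 11.7
  at 65 mid 0.3 width 6.6
  at 75 mid 0.3 width 5.5
  at 85 mid -0.1 width 5.5
  at 95 mid 0.0 width 4.4
  at 105 mid -0.4 width 4.3
  at 115 mid -0.3 width 3.4
```

>>> send_rows:
  commands:
    - [0.0152,-0.0166,0,0,0,0,0.6]
    - [0.0152,-0.0166,0,0,0,0,0.6]
    - [0.0152,-0.0166,0.01,0,0,0,0.6]
    - [0,0,0.03,0,0,0,0.6]
    - [0,0,0.03,0,0,0,0.6]
    - [0,0,0.03,0,0,0,0.6]
    - [0,0,0.03,0,0,0,0.6]
    - [0,0,0.03,0,0,0,0.6]
    - [0,0,0.02,0,0,0,0.6]
    - [0,0,0.015,0,0,0,0.6]
    - [0,0,0.008,0,0,0,0.6]
    - [0,0,0.004,0,0,0,0.6]
    - [0,0,0.003,0,0,0,0.6]
    - [0,0,0,0,0,0,0.6]
    - [0,0,0,0,0,0,0.6]
  grip_force: 20

```text
time: 5.77
position: [437.2, 320.4, 4.7]
tool_rot: [2.132, 2.307, 0.002]
force: [0.6, -0.4, -0.5]
finger_gap: 54.7
finger_force: 0.0
```

>>> send_rows:
  commands:
    - [0,0,0.001,0,0,0,0.6]
    - [0,0,0,0,0,0,0]
    - [0,0,0,0,0,0,0]
    - [0,0,0,0,0,0,0]
    - [0,0,0,0,0,0,0]
    - [0,0,0,0,0,0,0]
    - [0,0,0,0,0,0,0]
    - [0,0,0,0,0,0,0]
    - [0,0,0,0,0,0,0]
    - [0,0,0,0,0,0,0]
  grip_force: 20

```text
time: 6.6
position: [436.8, 320.3, 3.0]
tool_rot: [-2.132, -2.307, -0.0]
force: [-0.4, 0.3, 1.9]
finger_gap: 21.2
finger_force: 20.0
```

>>> send_rows:
  commands:
    - [0,0,-0.003,0,0,0,0]
    - [0,0,-0.006,0,0,0,0]
    - [0,0,-0.01,0,0,0,0]
    - [0,0,-0.015,0,0,0,0]
    - [0,0,-0.02,0,0,0,0]
    - [0,0,-0.02,0,0,0,0]
    - [0,0,-0.015,0,0,0,0]
    - [0,0,-0.006,0,0,0,0]
    - [0,0,0,0,0,0,0]

```text
time: 7.35
position: [437.5, 320.8, 99.8]
tool_rot: [2.131, 2.307, 0.005]
force: [0.1, 1.0, -0.6]
finger_gap: 20.5
finger_force: 20.0
```

```bash
python3 - <<'E'
from m import *
np.set_printoptions(suppress=True,precision=1)
D,S,W=[grab(n) for n in ('side','scene','wrist')]
o=monitor.get_obs(); p=o['position']; print(o['time'],p,o['finger_gap'],o['finger_force'])
# expected tip at t=+85 from grasp along tool x
th=2*np.arctan2(o['tool_rot'][1],o['tool_rot'][0]); print('theta',th)
exp=p+np.r_[85*np.cos(th),85*np.sin(th),7.5]; ex=[proj(f,[exp])[0] for f in (D,S,W)]; print(ex)
out=[cv2.resize(f['color'][max(0,int(e[1])-60):,max(0,int(e[0])-75):,::-1][:120,:150].copy(),(375,300)) for f,e in zip((D,W),ex[::2])]
cv2.imwrite('pics/lift.png',np.hstack(out))
print([(max(0,int(e[0])-75),max(0,int(e[1])-60)) for e in ex[::2]])
E
```

```text
7.5 [436.3 320.1  97.3] 20.81291382267265 19.985910952091217
theta -4.633396465082139
[array([337.4, 276.4]), array([246.4, 270.4]), array([280.4,  98.9])]
[(262, 216), (205, 38)]
```

View pics/lift.png

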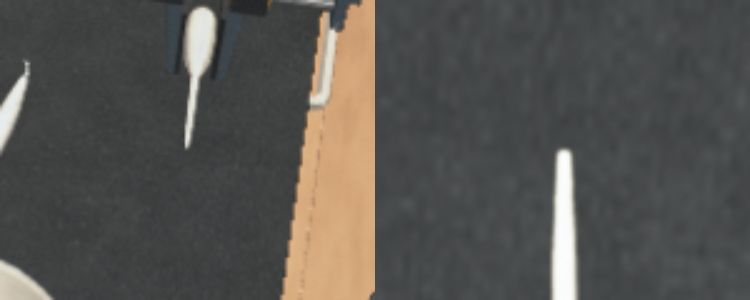

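The side crop shows the lifted elevator's tip at about (337,275), against (337,276) expected, so it is held straight and level. Next I'll carry it to lane 2.

>>> send_rows:
  commands:
    - [0,0,-0.02,0,0,0,0]
    - [-0.0115,0.0009,-0.03,0,0,0,0]
    - [-0.025,0.0018,-0.02,0,0,0,0]
    - [-0.03,0.002,0,0,0,0,0]
    - [-0.03,0.002,0,0,0,0,0]
    - [-0.03,0.002,0,0,0,0,0]
    - [-0.03,0.002,0,0,0,0,0]
    - [-0.03,0.002,0,0,0,0,0]
    - [-0.03,0.002,0,0,0,0,0]
    - [-0.03,0.002,0,0,0,0,0]
    - [-0.03,0.002,0,0,0,0,0]
    - [-0.03,0.002,0,0,0,0,0]
    - [-0.025,0.0018,0,0,0,0,0]
    - [-0.01,0.0008,0,0,0,0,0]
    - [0,0,0,0,0,0.06,0]
    - [0,0,0,0,0,0.11,0]
    - [0,0,0,0,0,0.11,0]
    - [0,0,0,0,0,0.11,0]
    - [0,0,0,0,0,0.11,0]
    - [0,0,0,0,0,0.11,0]

```text
time: 9.17
position: [486.4, -17.8, 167.1]
tool_rot: [-2.73, -1.553, 0.002]
force: [-0.2, 0.2, -0.4]
finger_gap: 21.1
finger_force: 20.0
```

>>> send_rows:
  commands:
    - [0,0,0,0,0,0.11,0]
    - [0,0,0,0,0,0.11,0]
    - [0,0,0,0,0,0.11,0]
    - [0,0,0,0,0,0.11,0]
    - [0,0,0,0,0,0.11,0]
    - [0,0,0,0,0,0.11,0]
    - [0,0,0,0,0,0.11,0]
    - [0,0,0,0,0,0.11,0]
    - [0,0,0,0,0,0.11,0]
    - [0,0,0,0,0,0.11,0]
    - [0,0,0,0,0,0.03,0]
    - [0,0,0,0,0,0,0]
    - [0,0,0,0,0,0,0]

```text
time: 10.25
position: [486.6, -17.9, 167.3]
tool_rot: [-3.138, 0.139, 0.002]
force: [-0.2, -0.0, 0.0]
finger_gap: 20.6
finger_force: 20.0
```

```bash
python3 - <<'E'
from m import *
import pickle
np.set_printoptions(suppress=True,precision=3)
f=grab('wrist','w3.png'); pickle.dump(f,open('w3.pkl','wb'))
o=monitor.get_obs(); print(o['time'],o['position'],o['tool_rot'],2*np.arctan2(*o['tool_rot'][[1,0]]),o['finger_gap'],np.abs(o['dq']).max())
E
```

```text
10.3 [486.606 -17.996 167.409] [-3.138  0.139  0.002] 6.194948575056892 21.198230974608897 0.003823192299320595
```

View pics/w3.png

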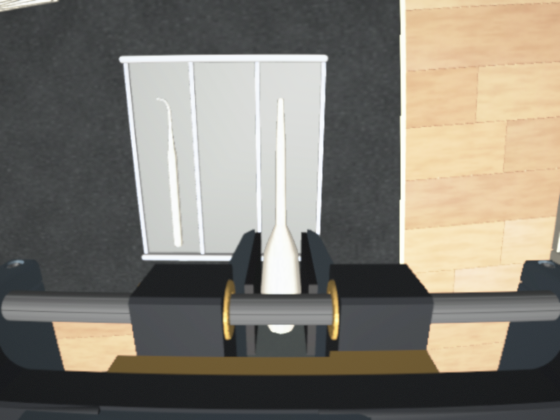

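This view shows the tray squarely: far end wall from (122,60) to (326,58), near-left corner at (143,258), ribs near columns 190–202, 258–261 and 323–319. The elevator is held above lane 2, parallel to the ribs.

```bash
python3 - <<'E'
from m import *
import pickle
np.set_printoptions(suppress=True,precision=1)
w3=pickle.load(open('w3.pkl','rb')); w1=pickle.load(open('w1.pkl','rb'))
q3=[(122,60),(326,58),(143,258)]; q1=[(385,214),(348,350),(217,186)]
print('tri corners',tri(w3,q3,w1,q1)); P=plane(w3,q3,15); print(P,np.linalg.norm(P[1]-P[0]),np.linalg.norm(P[2]-P[0]))
g=w3['color'].astype(float).min(2); L=[]
for c0,c1 in ((190,202),(258,260)):
    pts=[]
    for r in range(75,225,5):
        c=c0+(c1-c0)*(r-63)/(252-63); a=int(round(c))-7; s=g[r,a:a+15]; s=np.clip(s-np.median(s)-8,0,None)
        if s.sum()>10: pts.append((a+(s*np.arange(15)).sum()/s.sum(),r))
    w=plane(w3,pts,8); k=np.polyfit(w[:,0],w[:,1],1); res=np.std(w[:,1]-np.polyval(k,w[:,0])); L.append(k); print('rib n',len(pts),'yaw %.3f y@517 %.1f res %.2f'%(np.arctan(k[0]),np.polyval(k,517),res))
# elevator tip (held), height = TCP z + ~7.5
o=monitor.get_obs(); p=o['position']
pt=[(281,97),(281,200)]; print('elev axis pts',plane(w3,pt,p[2]+7.5))
E
```

```text
tri corners [[623.  119.8   1.2   4.8]
 [604.5 -66.6   9.8   2.8]
 [426.2 137.9   3.5   5.4]]
[[618.4 113.1  15. ]
 [602.5 -66.3  15. ]
 [428.4 131.8  15. ]] 180.1022867960917 190.9405041420106
rib n 30 yaw -0.094 y@517 63.2 res 0.11
rib n 30 yaw -0.092 y@517 3.1 res 0.13
elev axis pts [[570.  -24.  174.9]
 [522.  -19.8 174.9]]
```

>>> send_rows:
  commands:
    - [-0.0013,0.0032,0.01,0,0,0,0]
    - [-0.0013,0.0032,0.025,0,0,0,0]
    - [0,0,0.03,0,0,0,0]
    - [0,0,0.025,0,0,0,0]
    - [0,0,0.015,0,0,0,0]
    - [0,0,0.005,0,0,0,0]
    - [0,0,0,0,0,0,0]
    - [0,0,0,0,0,0,0]

```text
time: 10.97
position: [484.0, -24.4, 58.4]
tool_rot: [3.138, -0.141, 0.0]
force: [-0.3, -0.6, -0.2]
finger_gap: 21.0
finger_force: 20.0
```

```bash
python3 - <<'E'
from m import *
import pickle
np.set_printoptions(suppress=True,precision=1)
w3=pickle.load(open('w3.pkl','rb')); w4=grab('wrist','w4.png'); pickle.dump(w4,open('w4.pkl','wb'))
o=monitor.get_obs(); p=o['position']; print(o['time'],p,o['finger_gap'])
C=np.array([514,33.3]); u=np.array([.9957,-.0925]); n=np.array([.0925,.9957]); g=w4['color'].astype(float).min(2)
for y in (30,-30):
    pts=[]
    for x in np.arange(-10,85,3):
        e=proj(w4,[np.r_[C+x*u+y*n,8]])[0]; 
        if not(8<e[0]<550 and 0<e[1]<225): continue
        r,a=int(round(e[1])),int(round(e[0]))-10; s=g[r,a:a+21]; s=np.clip(s-np.median(s)-8,0,None)
        if s.sum()>10: pts.append((a+(s*np.arange(21)).sum()/s.sum(),r))
    for z in (0,8,16):
        w=plane(w4,pts,z); k=np.polyfit(w[:,0],w[:,1],1); print('z',z,'n',len(pts),'yaw %.3f y@517 %.2f res %.2f'%(np.arctan(k[0]),np.polyval(k,517),np.std(w[:,1]-np.polyval(k,w[:,0]))))
E
```

```text
11.0167 [484.4 -24.5  58.7] 20.431940035341185
z 0 n 32 yaw -0.093 y@517 66.03 res 0.03
z 8 n 32 yaw -0.093 y@517 62.81 res 0.03
z 16 n 32 yaw -0.093 y@517 59.59 res 0.03
z 0 n 32 yaw -0.092 y@517 3.90 res 0.08
z 8 n 32 yaw -0.092 y@517 2.86 res 0.08
z 16 n 32 yaw -0.092 y@517 1.81 res 0.08
```

View pics/w4.png

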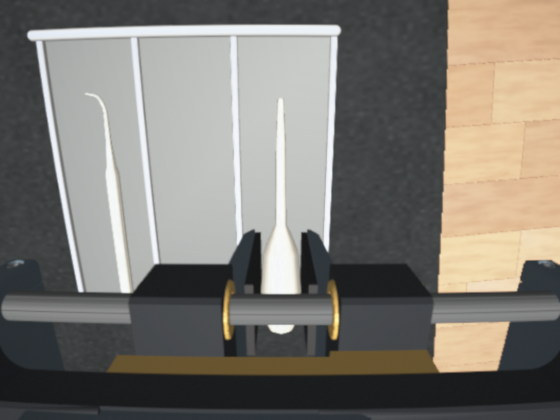

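>>> send_rows:
  commands:
    - [0,0,0.01,0,0,0,0]
    - [0,0,0.015,0,0,0,0]
    - [0,0,0.012,0,0,0,0]
    - [0,0,0.006,0,0,0,0]
    - [0,0,0.003,0,0,0,0]
    - [0,0,0.002,0,0,0,0]
    - [0,0,0.001,0,0,0,0]
    - [0,0,0.001,0,0,0,0]
    - [0,0,0,0,0,0,0]
    - [0,0,0,0,0,0,0]

```text
time: 11.85
position: [483.9, -24.5, 8.2]
tool_rot: [3.138, -0.142, 0.001]
force: [0.2, -0.1, -0.5]
finger_gap: 20.7
finger_force: 20.0
```

>>> send_rows:
  commands:
    - [0,0,0.0007,0,0,0,0]
    - [0,0,0.0007,0,0,0,0]
    - [0,0,0,0,0,0,0]
    - [0,0,0,0,0,0,0]

```text
time: 12.18
position: [483.7, -24.4, 6.5]
tool_rot: [-3.138, 0.142, 0.0]
force: [-0.2, 0.6, -0.8]
finger_gap: 20.9
finger_force: 20.0
```

>>> send_rows:
  commands:
    - [0,0,0.0005,0,0,0,0]
    - [0,0,0,0,0,0,0]
    - [0,0,0,0,0,0,0]

```text
time: 12.43
position: [483.8, -24.4, 6.0]
tool_rot: [-3.138, 0.142, 0.0]
force: [-1.0, -0.1, -0.8]
finger_gap: 20.9
finger_force: 20.0
```

>>> send_rows:
  commands:
    - [0,0,0.0005,0,0,0,0]
    - [0,0,0,0,0,0,0]
    - [0,0,0,0,0,0,0.25]
    - [0,0,0,0,0,0,0.29]
    - [0,0,0,0,0,0,0.29]
    - [0,0,0,0,0,0,0.29]
    - [0,0,0,0,0,0,0.29]

```text
time: 13.02
position: [483.8, -24.4, 5.5]
tool_rot: [-3.138, 0.142, 0.0]
force: [-0.2, 0.2, 0.1]
finger_gap: 26.2
finger_force: 0.0
```

>>> send_rows:
  commands:
    - [0,0,-0.004,0,0,0,0.29]
    - [0,0,-0.008,0,0,0,0.29]
    - [0,0,-0.015,0,0,0,0.29]
    - [0,0,-0.03,0,0,0,0.6]
    - [0,0,-0.035,0,0,0,0.6]
    - [0,0,-0.035,0,0,0,0.6]
    - [0,0,-0.025,0,0,0,0.6]
    - [0,0,-0.01,0,0,0,0.6]
    - [0,0,0,0,0,0,0.6]

```text
time: 13.77
position: [485.1, -24.6, 170.8]
tool_rot: [3.138, -0.141, 0.008]
force: [0.7, 0.5, 0.5]
finger_gap: 54.6
finger_force: 0.0
```

```bash
python3 - <<'E'
from m import *
np.set_printoptions(suppress=True,precision=1)
w=grab('wrist','w5.png'); o=monitor.get_obs(); p=o['position']; print(o['time'],p,2*np.arctan2(*o['tool_rot'][[1,0]]))
C=np.array([514,33.1]); u=np.array([.9957,-.0925]); n=np.array([.0925,.9957]); g=w['color'].astype(float).min(2)
for x in (0,10,20,30,40,50):   # elevator midline across lane 2 at z=13.5
    e=proj(w,[np.r_[C+x*u-60*n,13.5]])[0]; r,a=int(round(e[1])),int(round(e[0])); s=g[r,a-22:a+23]; k=np.nonzero(s>200)[0]
    if len(k): q=plane(w,[(a-22+k.mean(),r)],13.5)[0,:2]-C; print(x,'lane x,y',q@u,q@n+60,'w px',np.ptp(k)+1, e)
E
```

```text
13.8167 [484.3 -24.5 169.1] -0.09015057774093176
0 lane x,y -0.06607916684426772 0.24162329447337783 w px 45 [282.3 166.9]
10 lane x,y 9.543435596685073 0.2707178736708187 w px 45 [282.3 156.5]
20 lane x,y 19.951033567302083 0.3020700501862237 w px 45 [282.3 145.9]
30 lane x,y 30.195634707692598 0.3327651659700095 w px 45 [282.4 135.2]
40 lane x,y 40.284793269296095 0.3628284759343501 w px 45 [282.4 124.3]
50 lane x,y 50.225774033539075 0.39228390617238773 w px 45 [282.4 113.3]
```

View pics/w5.png

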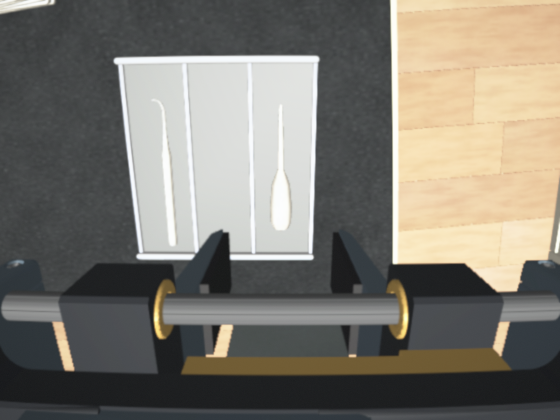

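The elevator lies centred in lane 2, from (280,105) to (281,230), with the ribs at columns 249 and 315. Before fetching the handpiece I'll check the gripper body's clearance to the typewriter.

```bash
python3 - <<'E'
from m import *
import pickle
np.set_printoptions(suppress=True,precision=1)
w=pickle.load(open('w2.pkl','rb'))
for z in (0,50,90): print(z,plane(w,[(468,110),(447,235),(480,42),(495,110)],z)[:,:2].ravel())
print(w['color'][110,440:530:3].mean(1).astype(int))
E
```

```text
0 [688.  374.7 695.5 228.6 686.5 444.7 718.8 377.8]
50 [661.3 372.9 667.8 245.9 660.  433.8 688.1 375.6]
90 [639.9 371.5 645.6 259.7 638.7 425.2 663.5 373.9]
[ 59  57  54  54  54  55  56  54  57  62 101 104 107 109 110 111 111 205
 236 237 237 238 238 237 237 237 228 228 229 228]
```

>>> send_rows:
  commands:
    - [0,0,0,0,0,-0.06,0.6]
    - [0,0,0,0,0,-0.11,0.6]
    - [0,0,0,0,0,-0.11,0.6]
    - [0,0,0,0,0,-0.11,0.6]
    - [0,0,0,0,0,-0.11,0.6]
    - [0,0,0,0,0,-0.11,0.6]
    - [0,0,0,0,0,-0.11,0.6]
    - [0,0,0,0,0,-0.11,0.6]
    - [0,0,0,0,0,-0.11,0.6]
    - [0,0,0,0,0,-0.11,0.6]
    - [0,0,0,0,0,-0.11,0.6]
    - [0,0,0,0,0,-0.11,0.6]
    - [0,0,0,0,0,-0.11,0.6]
    - [0,0,0,0,0,-0.11,0.6]
    - [0,0,0,0,0,-0.11,0.6]
    - [0,0,0,0,0,-0.009,0.6]
    - [0,0,0,0,0,0,0.6]

```text
time: 15.23
position: [483.2, -24.3, 166.9]
tool_rot: [-2.28, -2.159, 0.001]
force: [-0.3, -0.5, -0.1]
finger_gap: 54.8
finger_force: 0.0
```

>>> send_rows:
  commands:
    - [0.015,0.0025,0,0,0,0,0.6]
    - [0.0293,0.005,0,0,0,0,0.6]
    - [0.0293,0.005,0,0,0,0,0.6]
    - [0.0293,0.005,0,0,0,0,0.6]
    - [0.0293,0.005,0,0,0,0,0.6]
    - [0.0293,0.005,0,0,0,0,0.6]
    - [0.0293,0.005,0,0,0,0,0.6]
    - [0.0293,0.005,0,0,0,0,0.6]
    - [0.0293,0.005,0,0,0,0,0.6]
    - [0.0293,0.005,0,0,0,0,0.6]
    - [0.0293,0.005,0,0,0,0,0.6]
    - [0.0293,0.005,0,0,0,0,0.6]
    - [0.0293,0.005,0,0,0,0,0.6]
    - [0.0142,0.0017,0.02,0,0,0,0.6]
    - [0,0,0.03,0,0,0,0.6]
    - [0,0,0.03,0,0,0,0.6]
    - [0,0,0.02,0,0,0,0.6]
    - [0,0,0.01,0,0,0,0.6]
    - [0,0,0,0,0,0,0.6]
    - [0,0,0,0,0,0,0.6]

```text
time: 16.9
position: [567.8, 352.5, 57.7]
tool_rot: [-2.28, -2.161, 0.0]
force: [1.0, -0.3, 0.5]
finger_gap: 54.5
finger_force: 0.0
```

```bash
python3 - <<'E'
from m import *
np.set_printoptions(suppress=True,precision=2)
w=grab('wrist','w6.png'); o=monitor.get_obs(); p=o['position']; T=R.from_rotvec(o['tool_rot']); print(o['time'],p,2*np.arctan2(*o['tool_rot'][[1,0]]))
P,c,e=blob(w,(280,150),130); print(len(P),c,e.ravel())
g=T.inv().apply(plane(w,P,8)-p)   # in tool axes, mm
for a in range(10,80,10):
    k=(abs(g[:,0]-a)<2); 
    if k.sum(): v=g[k,1]; print('tool x',a,'mid y %.2f w %.1f'%((v.max()+v.min())/2,np.ptp(v)))
print('butt tool x',g[:,0].max())
E
```

```text
16.95 [568.33 352.79  58.68] 1.5173888968433387
3120 [282.16 214.95] [281.32 140.62 282.69 292.38]
tool x 10 mid y 0.28 w 12.8
tool x 20 mid y 0.28 w 12.6
tool x 30 mid y -0.06 w 13.1
tool x 40 mid y -0.06 w 13.0
tool x 50 mid y -0.06 w 12.8
tool x 60 mid y -0.07 w 12.6
butt tool x 60.50777447244148
```

>>> send_rows:
  commands:
    - [0,0,0.015,0,0,0,0.6]
    - [0,0,0.02,0,0,0,0.6]
    - [0,0,0.012,0,0,0,0.6]
    - [0,0,0.005,0,0,0,0.6]
    - [0,0,0.003,0,0,0,0.6]
    - [0,0,0,0,0,0,0.6]
    - [0,0,0,0,0,0,0.6]

```text
time: 17.53
position: [568.2, 352.8, 3.4]
tool_rot: [2.278, 2.163, 0.002]
force: [0.1, 0.5, 0.5]
finger_gap: 54.7
finger_force: 0.0
```

>>> send_rows:
  commands:
    - [0,0,0.0005,0,0,0,0]
    - [0,0,0,0,0,0,0]
    - [0,0,0,0,0,0,0]
    - [0,0,0,0,0,0,0]
    - [0,0,0,0,0,0,0]
    - [0,0,0,0,0,0,0]
    - [0,0,0,0,0,0,0]
    - [0,0,0,0,0,0,0]
    - [0,0,0,0,0,0,0]
  grip_force: 20

```text
time: 18.28
position: [567.7, 352.5, 2.1]
tool_rot: [-2.278, -2.163, -0.0]
force: [0.1, -0.1, 2.2]
finger_gap: 15.6
finger_force: 20.0
```

>>> send_rows:
  commands:
    - [0,0,-0.003,0,0,0,0]
    - [0,0,-0.006,0,0,0,0]
    - [0,0,-0.01,0,0,0,0]
    - [0,0,-0.02,0,0,0,0]
    - [0,0,-0.025,0,0,0,0]
    - [0,0,-0.03,0,0,0,0]
    - [0,0,-0.03,0,0,0,0]
    - [0,0,-0.025,0,0,0,0]
    - [0,0,-0.015,0,0,0,0]
    - [0,0,0,0,0,0,0]
    - [0,0,0,0,0,0,0]

```text
time: 19.2
position: [568.0, 352.7, 167.5]
tool_rot: [2.278, 2.163, 0.003]
force: [-0.9, -1.1, -1.6]
finger_gap: 15.5
finger_force: 20.0
```

```bash
python3 - <<'E'
from m import *
np.set_printoptions(suppress=True,precision=1)
D,w=grab('side'),grab('wrist'); o=monitor.get_obs(); p=o['position']; T=R.from_rotvec(o['tool_rot']); print(o['time'],p,o['tool_rot'],o['finger_gap'],o['finger_force'])
# held: butt at tool x +60.5, tip at -81.5, axis ~5.5 above TCP
b,t=p+T.apply([60.5,0,-5.5]),p+T.apply([-81.5,0,-5.5])
print('expected side',proj(D,[b,t]).ravel(),'wrist butt',proj(w,[b])[0])
for f,s,th in ((D,proj(D,[p+T.apply([45,0,-5.5])])[0],130),(w,proj(w,[p+T.apply([45,0,-5.5])])[0],130)):
    P,c,e=blob(f,s,th); print(len(P),e.ravel())
E
```

```text
19.3 [567.1 352.2 165.4] [-2.3 -2.2  0. ] 15.260698214294148 19.999803006649017
expected side [247.2 231.5 276.9 174.7] wrist butt [280.8 152.3]
297 [259.8 195.  245.8 230.7]
3807 [279.5 152.6 280.7 292.4]
```

>>> send_rows:
  commands:
    - [-0.0157,-0.0022,0,0,0,0,0]
    - [-0.029,-0.0043,0,0,0,0,0]
    - [-0.029,-0.0043,0,0,0,0,0]
    - [-0.029,-0.0043,0,0,0,0,0]
    - [-0.029,-0.0043,0,0,0,0,0]
    - [-0.029,-0.0043,0,0,0,0,0]
    - [-0.029,-0.0043,0,0,0,0,0]
    - [-0.029,-0.0043,0,0,0,0,0]
    - [-0.029,-0.0043,0,0,0,0,0]
    - [-0.029,-0.0043,0,0,0,0,0]
    - [-0.029,-0.0043,0,0,0,0,0]
    - [-0.0157,-0.0023,0,0,0,0,0]
    - [0,0,0,0,0,-0.05,0]
    - [0,0,0,0,0,-0.11,0]
    - [0,0,0,0,0,-0.11,0]
    - [0,0,0,0,0,-0.11,0]
    - [0,0,0,0,0,-0.11,0]
    - [0,0,0,0,0,-0.11,0]
    - [0,0,0,0,0,-0.11,0]
    - [0,0,0,0,0,-0.11,0]

```text
time: 20.97
position: [502.8, 34.0, 165.0]
tool_rot: [-1.219, -2.893, 0.001]
force: [0.1, -0.8, -0.1]
finger_gap: 15.3
finger_force: 20.0
```

>>> send_rows:
  commands:
    - [0,0,0,0,0,-0.11,0]
    - [0,0,0,0,0,-0.11,0]
    - [0,0,0,0,0,-0.11,0]
    - [0,0,0,0,0,-0.11,0]
    - [0,0,0,0,0,-0.11,0]
    - [0,0,0,0,0,-0.11,0]
    - [0,0,0,0,0,-0.05,0]
    - [0,0,0.02,0,0,0,0]
    - [0,0,0.03,0,0,0,0]
    - [0,0,0.03,0,0,0,0]
    - [0,0,0.02,0,0,0,0]
    - [0,0,0.01,0,0,0,0]
    - [0,0,0,0,0,0,0]
    - [0,0,0,0,0,0,0]

```text
time: 22.13
position: [503.2, 34.0, 55.9]
tool_rot: [-0.146, -3.137, 0.0]
force: [0.7, -0.0, -0.3]
finger_gap: 15.2
finger_force: 20.0
```

```bash
python3 - <<'E'
from m import *
np.set_printoptions(suppress=True,precision=2)
w=grab('wrist','w7.png'); o=monitor.get_obs(); p=o['position']; T=R.from_rotvec(o['tool_rot']); print(o['time'],p,2*np.arctan2(*o['tool_rot'][[1,0]]),o['finger_gap'],o['finger_force'])
C=np.array([514,33.1]); u=np.array([.9957,-.0925]); n=np.array([.0925,.9957]); q=p[:2]-C; print('tray x,y',q@u,q@n)
g=w['color'].astype(float).min(2)
for y in (30,-30):   # ribs at the near end, seen from this side
    pts=[]
    for x in np.arange(-85,-20,3):
        e=proj(w,[np.r_[C+x*u+y*n,8]])[0]
        if not(12<e[0]<545 and 0<e[1]<220): continue
        r,a=int(round(e[1])),int(round(e[0]))-10; s=g[r,a:a+21]; s=np.clip(s-np.median(s)-8,0,None)
        if s.sum()>10: pts.append((a+(s*np.arange(21)).sum()/s.sum(),r))
    v=plane(w,pts,8)[:,:2]-C; print('rib',y,len(pts),'measured y: %.2f..%.2f'%((v@n).min(),(v@n).max()))
P,c,e=blob(w,proj(w,[p+T.apply([50,0,-5.5])])[0],200); print('butt px',e.ravel(),'exp',proj(w,[p+T.apply([60.5,0,-5.5])])[0])
E
```

```text
22.1833 [503.85  34.02  56.62] 3.048836215718069 15.350176833703118 19.99981462955475
tray x,y -10.189915659220647 -0.02010099262699353
rib 30 22 measured y: 30.00..30.30
rib -30 22 measured y: -29.75..-29.53
butt px [281.34 153.61 280.08 292.34] exp [277.45 151.2 ]
```

>>> send_rows:
  commands:
    - [0,0,0.01,0,0,0,0]
    - [0,0,0.015,0,0,0,0]
    - [0,0,0.012,0,0,0,0]
    - [0,0,0.006,0,0,0,0]
    - [0,0,0.003,0,0,0,0]
    - [0,0,0.002,0,0,0,0]
    - [0,0,0.001,0,0,0,0]
    - [0,0,0.0005,0,0,0,0]
    - [0,0,0,0,0,0,0]
    - [0,0,0,0,0,0,0]
    - [0,0,0,0,0,0,0]

```text
time: 23.1
position: [503.7, 34.0, 6.8]
tool_rot: [0.146, 3.138, -0.0]
force: [-0.6, -0.5, -1.3]
finger_gap: 15.3
finger_force: 20.0
```

>>> send_rows:
  commands:
    - [0,0,0.0005,0,0,0,0]
    - [0,0,0.0005,0,0,0,0]
    - [0,0,0.0004,0,0,0,0]
    - [0,0,0,0,0,0,0]
    - [0,0,0,0,0,0,0]

```text
time: 23.52
position: [503.5, 34.0, 5.1]
tool_rot: [-0.146, -3.138, 0.0]
force: [-0.6, 0.4, -0.1]
finger_gap: 15.5
finger_force: 20.0
```

Within a fraction of a millimetre of the floor, so I'll release and rise.

>>> send_rows:
  commands:
    - [0,0,0.0003,0,0,0,0]
    - [0,0,0,0,0,0,0]
    - [0,0,0,0,0,0,0.2]
    - [0,0,0,0,0,0,0.24]
    - [0,0,0,0,0,0,0.24]
    - [0,0,0,0,0,0,0.24]
    - [0,0,0,0,0,0,0.24]
    - [0,0,-0.004,0,0,0,0.24]
    - [0,0,-0.008,0,0,0,0.24]
    - [0,0,-0.015,0,0,0,0.24]
    - [0,0,-0.03,0,0,0,0.24]
    - [0,0,-0.035,0,0,0,0.24]
    - [0,0,-0.035,0,0,0,0.24]
    - [0,0,-0.025,0,0,0,0.24]
    - [0,0,-0.01,0,0,0,0.24]

```text
time: 24.77
position: [504.9, 34.0, 171.3]
tool_rot: [0.145, 3.133, -0.0]
force: [0.1, 0.3, -0.2]
finger_gap: 22.1
finger_force: 0.0
```

>>> send_rows:
  commands:
    - [0.03,0,0,0,0,0,0.24]
    - [0.03,0,0,0,0,0,0.24]
    - [0.02,0,0,0,0,0,0.24]
    - [0,0,0,0,0,0,0.24]
    - [0,0,0,0,0,0,0.24]
    - [0,0,0,0,0,0,0.24]

```text
time: 25.27
position: [424.8, 41.4, 167.5]
tool_rot: [0.146, 3.137, -0.0]
force: [1.1, 0.3, -0.3]
finger_gap: 21.7
finger_force: 0.0
```

```bash
python3 - <<'E'
from m import *
np.set_printoptions(suppress=True,precision=1)
D=grab('side'); o=monitor.get_obs(); print(o['time'],o['position'],o['finger_force'])
a=cv2.resize(D['color'][100:250,200:400,::-1],None,fx=4,fy=4,interpolation=cv2.INTER_CUBIC); cv2.imwrite('pics/final.png',a)
C=np.array([514,33.1]); u=np.array([.9957,-.0925]); n=np.array([.0925,.9957])
print('expected in crop: hand butt,tip; elev butt,tip',((proj(D,[np.r_[C-71*u,11],np.r_[C+71*u,11],np.r_[C-60*u-60*n,13],np.r_[C+60*u-60*n,13]])-[200,100])*4).tolist())
E
```

```text
25.3167 [425.   41.3 167.3] 0.0
expected in crop: hand butt,tip; elev butt,tip [[619.6987604770725, 311.7730575167783], [376.8113374603979, 253.69603014967174], [625.7743116505374, 243.49570221909903], [427.334349878819, 197.78608968249512]]
```

View pics/final.png

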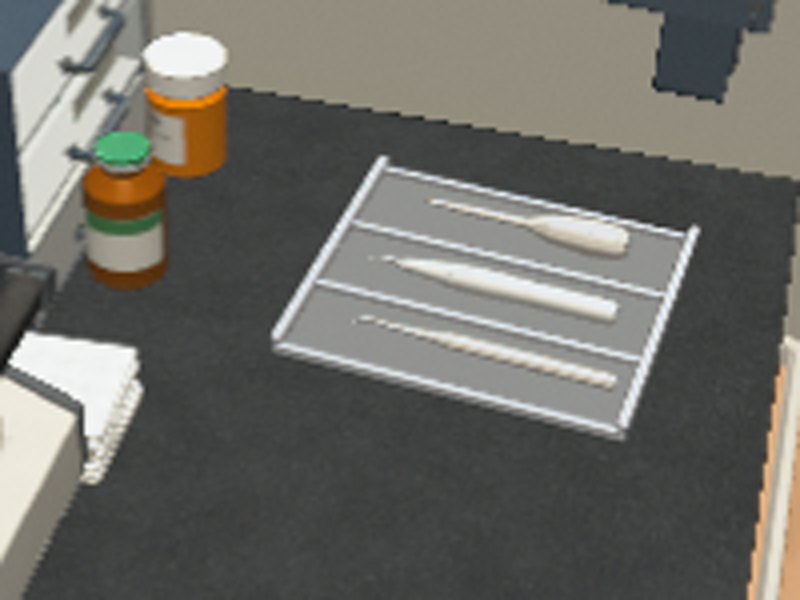

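The side crop shows all three instruments flat, one to a lane, with tips pointing the same way. The handpiece runs (615,310)→(372,258) and the elevator (627,240)→(432,203), both as expected; the jar, vial and gauze look undisturbed.

```bash
python3 -c "
from rig import manip; print(manip.job_done())"
```

```text
the job is handed in; nothing more can be done
None
```

The job is handed in at about 25 s: the last picture shows the elevator flat in lane 2 and the handpiece flat in lane 1, tips the same way as the probe's, with the probe, jar, vial and gauze looking undisturbed; the hand-in returned no verdict.

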